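# Draw out the trolley handle of a make-up case to its second stop and hold it

### The arm

A 6-joint arm with a two-finger parallel gripper is mounted at the origin on the work surface. World frame = base frame: x ahead of the robot, y to its left, z up, the work surface at z = 0. Lengths are in m, angles in rad, forces in N, time in s.
With the tool pointing down it reaches from about 0.35 to 0.775 m from the base axis. Payload 7.3 kg.
Tool frame: the origin (TCP) lies at the centre of the arm's flange, where the gripper is bolted on; the fingertips stand 178 mm ahead of it and the grasp point (between the pads) lies 159 mm ahead of it (tip_extent is the distance from the TCP to the fingertips, in m); z points along the fingers, y is the line along which they close (so a half turn about z gives the same grasp; the last joint's range is limited). The gripper opens to 92 mm and grips with 3 to 60 N. Pads are 19 mm wide; open, the fingers measure 130 mm over their backs; the gripper's body (75 mm by 190 mm) begins 47 mm behind the grasp point.
Start: joints at [1.143, 0.342, 1.524, -0, 1.275, -0.146], TCP at [0.146, 0.504, 0.405] pointing down, gripper open.
Joint ranges: [-2.53, 2.53], [-0.77, 2.02], [0.04, 2.7], [-1, 4.14], [0.28, 2.66], [-3.11, 3.11]. Speed limits (rad/s): [2.57, 2.57, 3.14, 3.14, 3.14, 3.14].

### API

Orientations are given as [roll, pitch, yaw] about the fixed x, y, z axes, in that order (R = Rz(yaw) Ry(pitch) Rx(roll)).
In Python, from cell import * gives the robot as it stands.
- The arm moves only by the tool arm_command, never from a script. Its arguments are lists of equal length, an entry for each row: "xyz": the shift along the world's x, y, z in mm, a list of three; "spin": the turn about the world's z in degrees. In form: {"xyz": [[tx, ty, tz], ...], "spin": [spin, ...]}. A call has 1 to 20 rows; each row shifts and turns the commanded pose from where the row before left it; what a row does not reach is not made up. A row lasts 1/10 s, in which the tool goes at most 50 mm and 8.59 degrees, less where a joint would pass 70% of its speed; a pose out of reach is approached as far as the arm can. A call with a gripper value outside its range is refused whole. "jaw" is the opening, from -1 (shut) to 1 (fully open), set as the call begins (left out, the last holds). The fingers move at their own pace and stop on an object; "squeeze" is the grip in N (left out, the last holds). Time passes only in rows, so rows that do not move let the fingers close. It gives the time, the measured TCP pose, the force, the opening and the grip force at its end, in the units of the state.
- observe(): the state, without advancing time (a new reading comes with each control period).
- read_camera(name): name is "scene" or "side" or "wrist"; returns a dict with "img" (480x640x3 uint8, red, green, blue), "depth" (480x640 float32, m along the optical axis (not along the pixel's ray), 0 where there is no reading), "fx", "fy", "cx", "cy" (pixels), "world_from_camera" (4x4, takes a point from camera to world coordinates). Camera axes: x right, y up, looking along -z (the intrinsics and any distortion apply to the point x, -y, -z); pixel columns grow to the right and rows downward; lengths in m; the calibration is good to about 2 mm. A picture is of the moment at which its call begins.
- hand_in(): hands the job in; it is judged then, once.
The state is a dict: "time": time; "qpos": joint angles; "qvel": joint speeds; "joint_efforts": joint torques, N m; "tool_pos": TCP position; "tool_rot": TCP orientation; "contact_force": force on the tool from outside, world axes, zero at the start; "torque": the same for the moment, N m; "opening": finger opening in m; "grip_force": force on a finger pad.
Only numpy, scipy, OpenCV 4.12 (cv2) and the standard library are available. Lean on these libraries where they do the work, as an engineer would, in place of code of your own. Each camera call takes 0.05 s, during which the arm holds its last target. There are 200 camera calls.

### The job

The make-up case lies on the bench with its trolley handle pushed in. Squeeze the release button in the handle's grip and draw the handle out, past the first stop, to its second stop; let the button spring back out so that the handle locks there, and finish with the gripper closed on the grip beside the button, holding the handle out. Do not drag the case about or knock the other things on the bench.

Things in the scene. Friction and masses are not known exactly. Their poses are not given: they have to be found in the camera images.
- case: Black make-up trolley case with aluminium edges, 360 long (x) x 260 wide (y) x 170 high (z) mm, about 6 kg, loose, lying on its lid on a 3 mm felt mat. Origin: centre of its underside. Its trolley handle comes out of the end facing its own -x; two wheels at the +x end stand 26 mm beyond it and 22 mm above the top. A carry handle low on the -x end (92 mm up at most) stands out 29 mm.
- grip: Grip of the trolley handle: black level bar 28 (x) x 166 (y) x 26 (z) mm. Origin: bar centre, 145 mm above the case's underside. Axes parallel to the case's; it draws out along -x. Pushed in, 50 mm is free between bar and case. Level tubes (14 wide, 10 high) join it to the case at y = -68 and +68 mm. Release button in the middle of the outer (-x) face.
- button_face (a point): Centre of the release button's outer face: dark rubber pad 30 wide (y) x 16 high (z) mm, 7 mm proud of the bar's outer face, so 21 mm from the bar's centre along -x. It goes in towards the case (+x): close the gripper from above on bar and button together, 35 mm across, 29 mm when pressed. Moves with the grip and the button.
- bar_left (a point): Plain part of the grip's bar, 28 mm thick (x), at y = +37 mm from the bar's centre, at mid-height: from 16 to 56 mm either side of the centre the bar can be held without touching button or tubes. Moves with the grip.
- bar_right (a point): The same at y = -37 mm.
- release_button (a joint): Travel of the button in m: 0 out, 0.006 fully in. Spring: 4 N to start, 8 N fully in. It draws back the lock pin of the handle: nearly fully in, the handle is free to slide. Let go between two stops, the button stays in; it springs out (below 0.0015) only where the handle is at a stop, and so locks it.
- handle_out (a joint): Draw of the handle in m: 0 pushed in (locked so at the start), 0.110 first stop, 0.220 second stop, which is also the end of the travel. The lock has up to 2 mm of play. Sliding takes about 4 N; there is no return spring.
- goblet: Green glass goblet, 82 mm across the rim, 112 mm high. Origin: centre of its underside. To be left alone.
- pastels: Grey tray of pastel sticks, 125 (x) x 190 (y) x 22 mm high, lying below the handle's path. Origin: centre of its underside. To be left alone.
- scissors: Scissors lying flat, 190 mm long, 9 mm high. Origin: centre of its underside. To be left alone.
- glue: White glue bottle, 58 mm across, 165 mm high. Origin: centre of its underside. To be left alone.
- spool: Spool of thread, 38 mm across, 40 mm high. Origin: centre of its underside. To be left alone.
- doll_head: Doll's head on a round stand, 72 mm across, 131 mm high. Origin: centre of its underside. To be left alone.
- mini_press: Small white hand press on its pad, 85 x 70 x 92 mm high. Origin: centre of its underside. To be left alone.
- bead_jar: Clear jar with black cap, 52 mm across, 60 mm high, beside the handle's path. Origin: centre of its underside. To be left alone.

How it is judged:
By the outcome, as a careful person would: the job done as asked, in the order asked, and still so for the second after the job is handed in, while the arm keeps its last pose, push and grip.
It also fails if it takes over 40 s, if anything falls off the work surface, if the arm or the gripper's body presses on something with over 40 N, if the wrist force passes 120 N, or if a joint passes its speed limit or range.

## Working session

There is one attempt and no reset: what is moved stays moved. The work goes in short steps, Python scripts to look and compute and a tool call to move; the robot and the scene stay as the last step left them, time stands still between calls to the robot, and variables do not carry over. Pictures are saved under pics/ and viewed, at most 10 in all, crops included, and the job is handed in when it is done.

Besides the shell and the picture viewer there is one more tool, called after "Emit:" by a JSON object that holds its "method" and its "body", one argument or row to a line. arm_command: Moves the arm, as the interface text tells. Its arguments: {"type":"object","properties":{"xyz":{"type":"array","items":{"type":"array","items":{"type":"number"}}},"spin":{"type":"array","items":{"type":"number"}},"jaw":{"type":"number"},"squeeze":{"type":"number"}},"required":["xyz","spin"]}

```bash
mkdir -p pics; cat > h.py <<'E'
from cell import *
import numpy as np, cv2
def shot(n,f):
    c=read_camera(n); np.savez('pics/'+f+'.npz',**c); cv2.imwrite('pics/'+f+'.png',c['img'][:,:,::-1]); return c
def world(c,u,v,d=None):
    d=c['depth'][v,u] if d is None else d
    p=np.array([(u-c['cx'])/c['fx']*d,-(v-c['cy'])/c['fy']*d,-d,1]); return (c['world_from_camera']@p)[:3]
E
python3 - <<'E'
from h import *
a=shot('scene','s0');b=shot('side','d0')
s=observe();print(s)
for c in(a,b):print({k:v for k,v in c.items() if k not in('img','depth')})
E
```

```text
{'time': 0.1, 'qpos': array([ 1.14302524e+00,  3.42659424e-01,  1.52490450e+00,  4.04565808e-06,
        1.27540956e+00, -1.45979075e-01]), 'qvel': array([ 0.00064834, -0.00117148, -0.00224038, -0.00121964,  0.00131217,
       -0.00035461]), 'joint_efforts': array([-2.19267258e-05, -4.32003808e+01, -2.44695354e+01,  7.18491711e-02,
        5.25767764e-02, -4.33873311e-05]), 'tool_pos': array([0.14590987, 0.50419672, 0.40411691]), 'tool_rot': array([-3.14022707e+00, -2.04684634e-04,  2.85979932e+00]), 'contact_force': array([-1.32420084,  0.01092678, -0.57070193]), 'torque': array([0.02244064, 0.02437512, 0.04207288]), 'grip_force': 0.0, 'opening': 0.09169912789400239}
{'fx': 598.6315897223742, 'fy': 598.6315897223742, 'cx': 323.87544171423724, 'cy': 244.6003859536696, 'world_from_camera': array([[-0.73447353, -0.534373  ,  0.418323  ,  1.21307526],
       [ 0.67860931, -0.5727136 ,  0.45987882,  0.74173972],
       [-0.00616755,  0.6216467 ,  0.78327347,  1.36991431],
       [ 0.        ,  0.        ,  0.        ,  1.        ]])}
{'fx': 500.1377086773537, 'fy': 500.1377086773537, 'cx': 318.0332515866917, 'cy': 236.60998545478157, 'world_from_camera': array([[ 0.7626709 ,  0.33408451, -0.55382365, -0.16745626],
       [-0.64674163,  0.3838006 , -0.65910725, -0.87252946],
       [-0.00763967,  0.86086273,  0.50877991,  0.76249819],
       [ 0.        ,  0.        ,  0.        ,  1.        ]])}
```

View pics/s0.png

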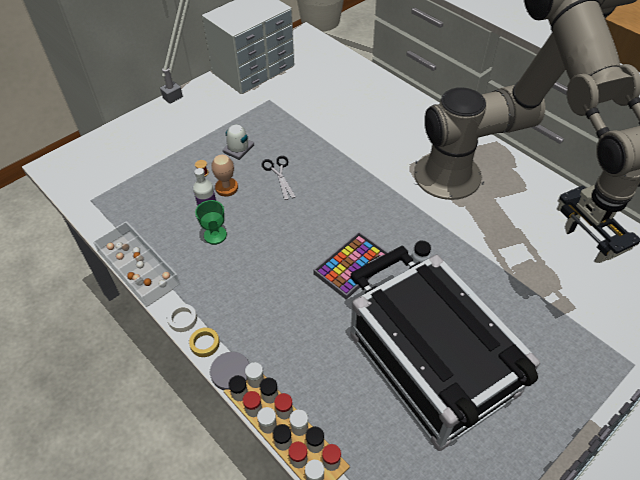

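View pics/d0.png

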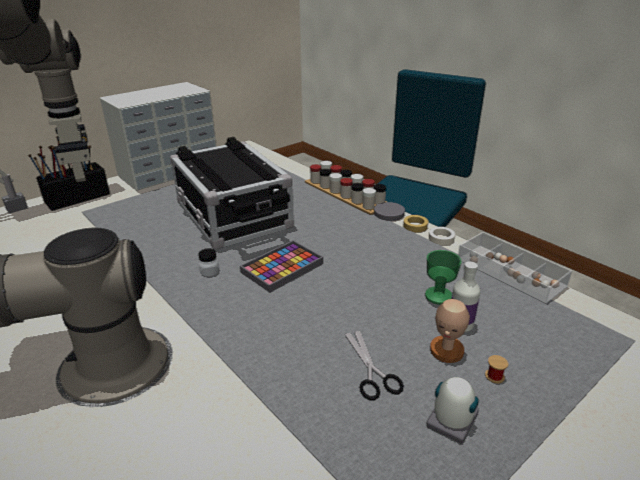

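The scene camera shows the case at about (440,350), with its grip at (382,265) beyond the end. The pastel tray is at (350,265) and the jar at (422,248). Next I'll get the case pose from depth and enlarge the grip.

```bash
python3 - <<'E'
import numpy as np,cv2
c=np.load('pics/s0.npz');d=c['depth'];v,u=np.mgrid[:480,:640]
P=np.stack([(u-c['cx'])/c['fx']*d,-(v-c['cy'])/c['fy']*d,-d,np.ones_like(d)],-1)@c['world_from_camera'].T
P=P[...,:3]; ok=(d>0)
roi=(u>300)&(u<545)&(v>225)&(v<445)&ok
m=roi&(P[...,2]>.16)&(P[...,2]<.18)
print(m.sum(),np.median(P[m][:,2]))
r=cv2.minAreaRect((P[m][:,:2]*1000).astype(np.float32));print(r,cv2.boxPoints(r))
g=roi&(u<412)&(v<300)&(P[...,2]>.12)&(P[...,2]<.166)
n,l,st,ce=cv2.connectedComponentsWithStats(g.astype(np.uint8))
for i in range(1,n):
    if st[i,4]>40:
        q=P[l==i]; print(st[i],np.percentile(q,[2,50,98],axis=0)); print(cv2.minAreaRect((q[q[:,2]>.15][:,:2]*1000).astype(np.float32)))
for x,y in[(422,246),(417,246)]:print(P[y,x])
for (x0,y0,w,h,k,f) in[(310,220,130,95,6,'s0c')]:
    cv2.imwrite('pics/%s.png'%f,cv2.resize(c['img'][y0:y0+h,x0:x0+w,::-1],None,fx=k,fy=k,interpolation=2))
E
```

```text
15491 0.17216619255668641
((540.377685546875, 379.5961608886719), (467.1827392578125, 265.8002624511719), 80.28170013427734) [[369.9535   171.79103 ]
 [631.93945  126.922806]
 [710.8019   587.4013  ]
 [448.81592  632.26953 ]]
[350 246  62  47 972] [[0.42877768 0.14600528 0.14307703]
 [0.51093281 0.17431575 0.15916323]
 [0.58522497 0.21777537 0.16538977]]
((507.1331481933594, 185.071533203125), (79.42340850830078, 167.5699920654297), 80.503662109375)
[0.32125205 0.16545015 0.06612772]
[0.32976787 0.1549401  0.06375346]
```

View pics/s0c.png

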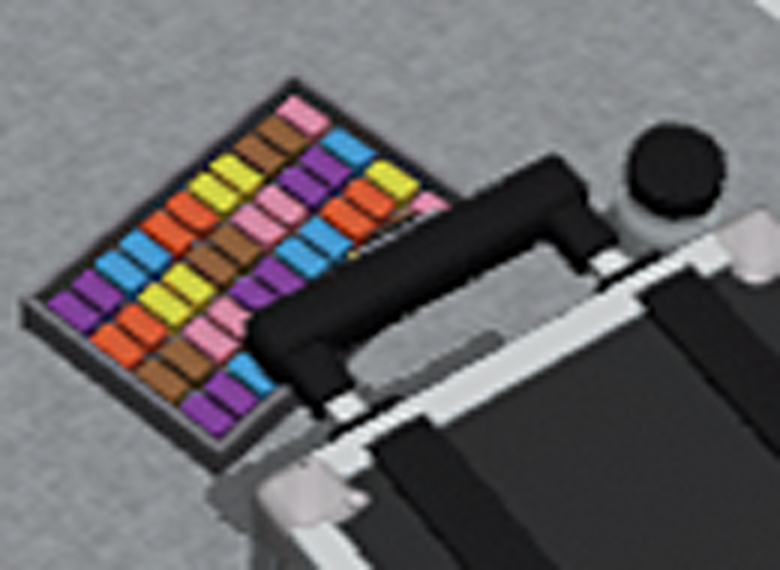

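The crop shows the bar clearly, with the jar right of its end and the tray below it. The case's x axis is at about 80.4° in the world, and the bar centre is near (503,163) mm. I'll move above it and look with the wrist camera.

Emit:
{"method": "arm_command", "body": {
  "xyz": [
    [27, -26, 0],
    [27, -26, 0],
    [27, -26, 0],
    [27, -26, 0],
    [27, -26, 0],
    [27, -26, 0],
    [27, -26, 0],
    [27, -26, 0],
    [27, -26, 0],
    [27, -26, 0],
    [27, -26, 0],
    [27, -26, 0],
    [27, -26, 0],
    [0, 0, 0],
    [0, 0, 0]
  ],
  "spin": [0.5, 0.5, 0.5, 0.5, 0.5, 0.5, 0.5, 0.5, 0.5, 0.5, 0.5, 0.5, 0.5, 0, 0],
  "jaw": 0.25,
  "squeeze": 25
}}

```text
time: 1.6
tool_pos: [0.4971, 0.1658, 0.4041]
tool_rot: [-3.141, -0.002, 2.971]
contact_force: [-0.2, -0.6, -0.3]
opening: 0.0574
grip_force: 0.0
```

```bash
python3 - <<'E'
from h import *
c=shot('wrist','w1');s=observe()
print(s['tool_pos'],s['tool_rot'],s['opening'],s['contact_force'],c['world_from_camera'],c['fx'],c['cx'],c['cy'])
E
```

```text
[0.49657715 0.16648183 0.40428856] [ 3.14155782e+00 -1.47487482e-03  2.97269984e+00] 0.05733623025728094 [-0.15358248 -0.1099382  -0.26060864] [[ 1.69596571e-01 -9.37567901e-01 -3.03650185e-01  4.13855686e-01]
 [ 9.85513304e-01  1.61573196e-01  5.15521986e-02  1.81082574e-01]
 [ 7.28044251e-04 -3.07994374e-01  9.51387900e-01  3.83457487e-01]
 [ 0.00000000e+00  0.00000000e+00  0.00000000e+00  1.00000000e+00]] 377.48442921511645 318.35228546954164 231.7756637509005
```

View pics/w1.png

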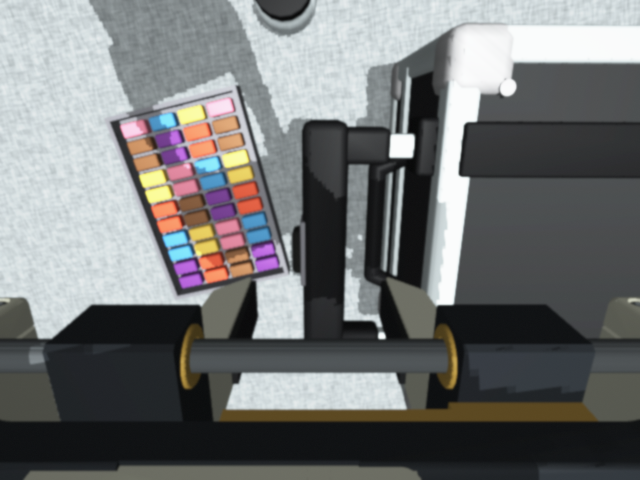

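The wrist view shows the bar between columns 304 and 346, with its far end at row 122. The button is on the left at rows 224-272. I'll project these points.

```bash
python3 - <<'E'
import numpy as np
c=np.load('pics/w1.npz');T=c['world_from_camera'];a=np.radians(80.4);ex=np.array([np.cos(a),np.sin(a)]);ey=np.array([-ex[1],ex[0]])
def pl(u,v,z):
    r=T[:3,:3]@np.array([(u-c['cx'])/c['fx'],-(v-c['cy'])/c['fy'],-1]);k=(z-T[2,3])/r[2];p=T[:3,3]+k*r;return p[:2]*1000
for n,u,v,z in[('L1',304,140,.161),('L2',304.5,300,.161),('R1',347,180,.161),('R2',346.5,300,.161),('end',325,122,.161),('tube',370,130,.153),('tube',370,161,.153),('bt',297,224,.148),('bb',297,272,.148),('case1',478,90,.173),('case2',461,260,.173)]:
    p=pl(u,v,z);print(n,p.round(1),'ax',(p@ex).round(1),'lat',(p@ey).round(1))
print('tcp',np.array([496.6,166.5])@ex,np.array([496.6,166.5])@ey)
d=c['depth'];print(d[200,310:345:5])
v,u=200,325
p=T@np.array([(u-c['cx'])/c['fx']*d[v,u],-(v-c['cy'])/c['fy']*d[v,u],-d[v,u],1]);print(p)
from math import atan2
for A,B in[((304,140),(304.5,300)),((347,180),(346.5,300)),((480,60),(457,300))]:
    z=.161 if A[0]<400 else .173
    q=pl(*A,z)-pl(*B,z);print(np.degrees(np.arctan2(q[1],q[0])))
E
```

```text
L1 [428.9 170.3] ax 239.4 lat -394.5
L2 [529.8 152. ] ax 238.3 lat -497.0
R1 [455.9 191.2] ax 264.6 lat -417.7
R2 [534.5 179.3] ax 265.9 lat -497.1
end [421.1 183.8] ax 251.5 lat -384.6
tube [430.4 209.3] ax 278.2 lat -389.4
tube [448.4 207. ] ax 278.9 lat -407.6
bt [481.4 155.5] ax 233.6 lat -448.7
bb [514.8 149.2] ax 232.9 lat -482.7
case1 [418.4 265.1] ax 331.2 lat -368.4
case2 [513.1 251.1] ax 333.2 lat -464.1
tcp 246.9856997914554 -461.8786356809818
[0.22896935 0.22875388 0.22777909 0.22766617 0.22873072 0.22802247
 0.22825186]
[0.46569865 0.17639358 0.16095906 1.        ]
169.74846506151096
171.3375783639074
171.79897434976934
```

Emit:
{"method": "arm_command", "body": {
  "xyz": [
    [5, 1, -7],
    [0, 0, -15],
    [0, 0, -15],
    [0, 0, -15],
    [0, 0, -15],
    [0, 0, -15],
    [0, 0, -10],
    [0, 0, -5],
    [0, 0, 0],
    [0, 0, 0]
  ],
  "spin": [0, 0, 0, 0, 0, 0, 0, 0, 0, 0]
}}

```text
time: 2.65
tool_pos: [0.5021, 0.1675, 0.3082]
tool_rot: [3.141, 0.001, 2.974]
contact_force: [-0.5, 0.1, 0.2]
opening: 0.0575
grip_force: 0.0
```

```bash
python3 - <<'E'
from h import *
c=shot('wrist','w2');s=observe()
print(s['tool_pos'],s['tool_rot'],s['opening'],s['contact_force'])
E
```

```text
[0.50214019 0.16746627 0.30839025] [3.14106790e+00 1.22265997e-03 2.97348890e+00] 0.05736112396687572 [ 0.49052989 -0.03244604  0.35106332]
```

View pics/w2.png

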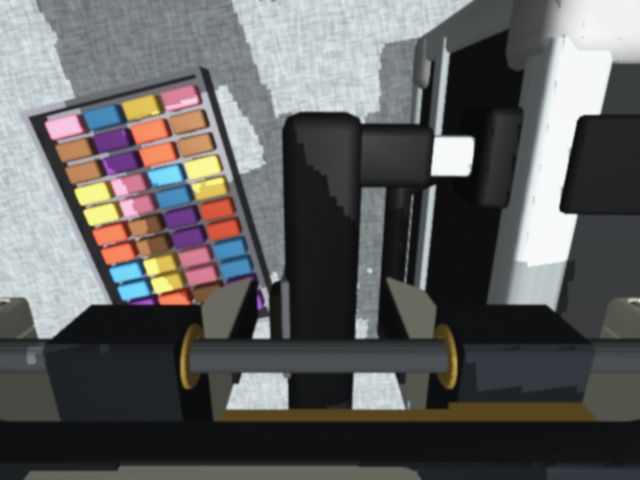

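The bar and button (columns 272-358) sit centred between the fingers (about 240-395). I'll close.

Emit:
{"method": "arm_command", "body": {
  "xyz": [
    [0, 0, 0],
    [0, 0, 0],
    [0, 0, 0],
    [0, 0, 0],
    [0, 0, 0],
    [0, 0, 0],
    [0, 0, 0],
    [0, 0, 0]
  ],
  "spin": [0, 0, 0, 0, 0, 0, 0, 0],
  "jaw": -1,
  "squeeze": 25
}}

```text
time: 3.5
tool_pos: [0.5021, 0.1672, 0.308]
tool_rot: [3.142, 0.0, 2.973]
contact_force: [-0.7, -3.4, 3.3]
opening: 0.0289
grip_force: 25.0
```

Emit:
{"method": "arm_command", "body": {
  "xyz": [
    [-0.3, -2, 0],
    [-0.7, -4, 0],
    [-1, -6, 0],
    [-1, -6, 0],
    [-0.3, -2, 0],
    [0, 0, 0]
  ],
  "spin": [0, 0, 0, 0, 0, 0]
}}

```text
time: 4.1
tool_pos: [0.4985, 0.1465, 0.308]
tool_rot: [-3.141, -0.0, 2.973]
contact_force: [-2.4, 1.6, 5.1]
opening: 0.0289
grip_force: 25.0
```

Emit:
{"method": "arm_command", "body": {
  "xyz": [
    [-1, -6, 0],
    [-1.7, -10, 0],
    [-1.7, -10, 0],
    [-1.7, -10, 0],
    [-1.7, -10, 0],
    [-1.7, -10, 0],
    [-1.7, -10, 0],
    [-1.7, -10, 0],
    [-1.7, -10, 0],
    [-1, -6, 0],
    [0, 0, 0]
  ],
  "spin": [0, 0, 0, 0, 0, 0, 0, 0, 0, 0, 0]
}}

```text
time: 5.2
tool_pos: [0.4824, 0.0541, 0.308]
tool_rot: [-3.141, -0.001, 2.973]
contact_force: [-3.0, -1.1, 7.7]
opening: 0.0288
grip_force: 25.0
```

```bash
python3 - <<'E'
from h import *
c=shot('scene','s2');s=observe();print(s['contact_force'],s['tool_pos'])
cv2.imwrite('pics/s2c.png',cv2.resize(c['img'][180:450,280:600,::-1],None,fx=2,fy=2))
P=np.load('pics/s0.npz')
# case motion: phase correlation over case top patch
a,b=[cv2.cvtColor(x[350:430,420:530],cv2.COLOR_RGB2GRAY).astype(np.float32) for x in(P['img'],c['img'])]
print(cv2.phaseCorrelate(a,b))
E
```

```text
[-3.90015376 -1.80382346  8.85420927] [0.48237173 0.05408351 0.30794944]
((0.011376607699538965, -0.019263043654191847), 0.9983118784427643)
```

View pics/s2c.png

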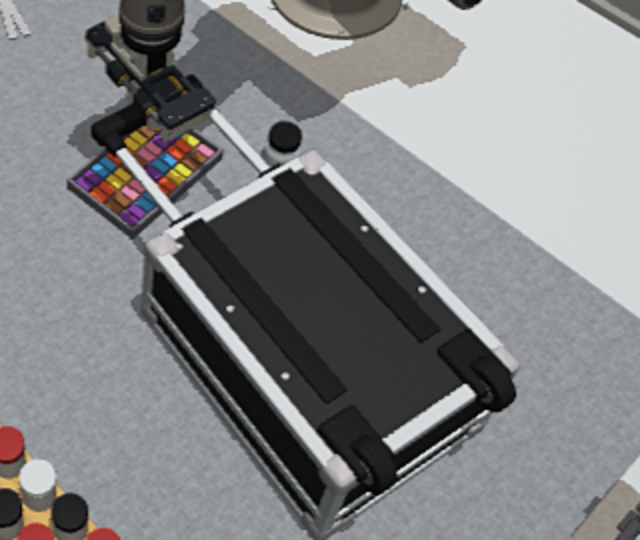

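The handle slides freely and is past the first stop, and the case has not moved. I'll go on to about 214 mm, easing off the small vertical and lateral forces.

Emit:
{"method": "arm_command", "body": {
  "xyz": [
    [-1.2, -6, 0.5],
    [-2, -10, 0.5],
    [-1.8, -10, 0],
    [-1.8, -10, 0],
    [-1.8, -10, 0],
    [-1.8, -10, 0],
    [-1.8, -10, 0],
    [-1.8, -10, 0],
    [-1.8, -10, 0],
    [-1, -6, 0],
    [-0.7, -4, 0],
    [0, 0, 0]
  ],
  "spin": [0, 0, 0, 0, 0, 0, 0, 0, 0, 0, 0, 0]
}}

```text
time: 6.45
tool_pos: [0.4653, -0.0418, 0.308]
tool_rot: [-3.141, -0.001, 2.973]
contact_force: [4.1, -3.6, -12.2]
opening: 0.0286
grip_force: 25.0
```

Emit:
{"method": "arm_command", "body": {
  "xyz": [
    [0, -2, -0.3],
    [-0.1, -2, -0.3],
    [-0.2, -2, 0],
    [0, 0, 0]
  ],
  "spin": [0, 0, 0, 0]
}}

```text
time: 6.85
tool_pos: [0.4647, -0.0467, 0.308]
tool_rot: [3.142, -0.002, 2.973]
contact_force: [-2.8, 2.5, -4.6]
opening: 0.0289
grip_force: 25.0
```

Emit:
{"method": "arm_command", "body": {
  "xyz": [
    [-0.2, -1, 0],
    [-0.2, -1, 0],
    [0, 0, 0],
    [0, 0, 0]
  ],
  "spin": [0, 0, 0, 0]
}}

```text
time: 7.25
tool_pos: [0.4644, -0.0486, 0.308]
tool_rot: [3.141, -0.002, 2.974]
contact_force: [-3.7, 3.2, -3.2]
opening: 0.0282
grip_force: 25.0
```

Emit:
{"method": "arm_command", "body": {
  "xyz": [
    [-0.1, -0.6, 0],
    [-0.1, -0.6, 0],
    [0, 0, 0],
    [0, 0, 0]
  ],
  "spin": [0, 0, 0, 0]
}}

```text
time: 7.65
tool_pos: [0.4643, -0.049, 0.308]
tool_rot: [3.14, -0.002, 2.973]
contact_force: [-2.2, 8.9, -4.3]
opening: 0.0287
grip_force: 25.0
```

The handle is at the end stop: the force has risen and the motion has stalled. I'll open to let the button out.

Emit:
{"method": "arm_command", "body": {
  "xyz": [
    [0, 0, 0],
    [0, 0, 0],
    [0, 0, 0],
    [0, 0, 0],
    [0, 0, 0],
    [0, 0, 0]
  ],
  "spin": [0, 0, 0, 0, 0, 0],
  "jaw": 0.25
}}

```text
time: 8.25
tool_pos: [0.4648, -0.05, 0.3083]
tool_rot: [-3.142, 0.001, 2.973]
contact_force: [0.5, -1.0, 0.2]
opening: 0.0573
grip_force: 0.0
```

```bash
python3 - <<'E'
from h import *
c=shot('wrist','w3');s=observe()
print(s['tool_pos'],s['tool_rot'],s['opening'],s['contact_force'])
E
```

```text
[ 0.46477991 -0.04996199  0.30827891] [3.14157726e+00 5.71483660e-04 2.97324204e+00] 0.0575120987973239 [-0.14944371 -0.1839619  -0.47924177]
```

View pics/w3.png

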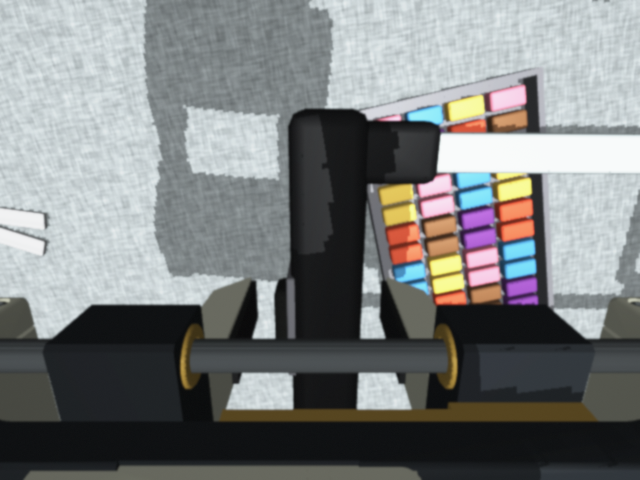

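The button stands proud again, with its face at column 276 against the bar edge at about 291. I'll measure the bar's centre before moving sideways.

```bash
python3 - <<'E'
import numpy as np
a=np.radians(80.1);ex=np.array([np.cos(a),np.sin(a)]);ey=np.array([-ex[1],ex[0]])
for f,t,pts in[('w2',(502.1,167.3),[(286,150),(360,150),(358,250),(320,113),(272,300)]),('w3',(464.7,-50),[(290,150),(367,150),(365,200),(362,250),(291,250),(325,110),(276,300),(276,280)])]:
    c=np.load(f'pics/{f}.npz');T=c['world_from_camera']
    print(f,'tcp',np.array(t)@ex,np.array(t)@ey)
    for u,v in pts:
        z=.148 if u<280 else .161
        r=T[:3,:3]@np.array([(u-c['cx'])/c['fx'],-(v-c['cy'])/c['fy'],-1]);p=(T[:3,3]+(z-T[2,3])/r[2]*r)[:2]*1000
        print(u,v,(p@ex).round(1),(p@ey).round(1))
E
```

```text
w2 tcp 251.13439151598533 -465.85965418556674
286 150 241.5 -394.2
360 150 265.8 -394.1
358 250 266.5 -429.3
320 113 252.6 -382.6
272 300 233.3 -456.4
w3 tcp 30.639986592103007 -466.37675887809394
290 150 22.1 -394.9
367 150 47.4 -394.8
365 200 47.5 -411.7
362 250 47.2 -430.0
291 250 21.8 -430.1
325 110 33.5 -382.3
276 300 14.2 -457.2
276 280 14.5 -448.1
```

Emit:
{"method": "arm_command", "body": {
  "xyz": [
    [0.5, 3, 0],
    [-6, 1, 0],
    [-8, 1.4, 0],
    [-8, 1.4, 0],
    [-8, 1.4, 0],
    [-6.5, 1.1, 0],
    [0, 0, 0],
    [0, 0, 0]
  ],
  "spin": [0, 0, 0, 0, 0, 0, 0, 0]
}}

```text
time: 9.1
tool_pos: [0.4287, -0.0407, 0.3083]
tool_rot: [3.142, 0.001, 2.973]
contact_force: [0.5, 0.4, -0.2]
opening: 0.0572
grip_force: 0.0
```

Emit:
{"method": "arm_command", "body": {
  "xyz": [
    [0, 0, 0],
    [0, 0, 0],
    [0, 0, 0],
    [0, 0, 0],
    [0, 0, 0],
    [0, 0, 0],
    [0, 0, 0],
    [0, 0, 0],
    [0, 0, 0],
    [0, 0, 0]
  ],
  "spin": [0, 0, 0, 0, 0, 0, 0, 0, 0, 0],
  "jaw": -1,
  "squeeze": 20
}}

```text
time: 10.1
tool_pos: [0.4287, -0.0406, 0.3081]
tool_rot: [3.141, 0.0, 2.973]
contact_force: [1.6, -0.5, -2.4]
opening: 0.0275
grip_force: 20.0
```

```bash
python3 - <<'E'
from h import *
c=shot('side','d4');s=observe();P=np.load('pics/s0.npz')
e=shot('scene','s4')
print(s['tool_pos'],s['opening'],s['grip_force'],s['contact_force'])
a,b=[cv2.cvtColor(x[350:430,420:530],cv2.COLOR_RGB2GRAY).astype(np.float32) for x in(P['img'],e['img'])]
print(cv2.phaseCorrelate(a,b))
w=shot('wrist','w4')
cv2.imwrite('pics/c4.png',np.hstack([cv2.resize(c['img'][150:350,150:350,::-1],(400,400)),cv2.resize(w['img'][:,:,::-1],(400,300)).copy() if 0 else cv2.copyMakeBorder(cv2.resize(w['img'][:,:,::-1],(400,300)),0,100,0,0,0)]))
E
```

```text
[ 0.42872696 -0.04060203  0.30808183] 0.02748903269138755 19.997794032096863 [ 0.56573906  0.64994547 -2.79561835]
((0.008430709311710416, -0.004868389601874412), 0.9960693149268627)
```

View pics/c4.png

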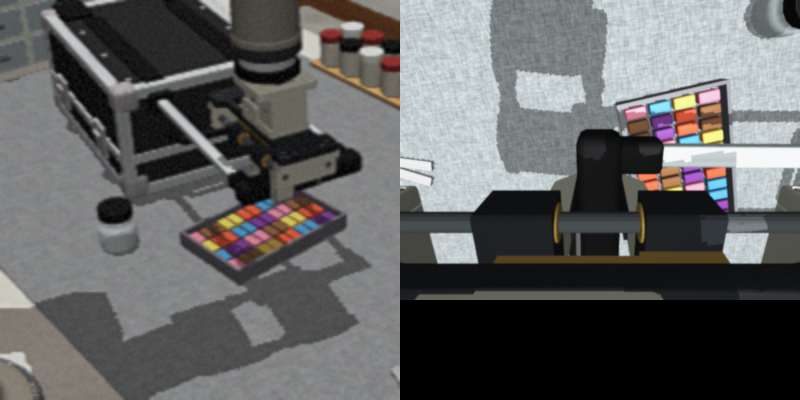

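The pictures show the gripper closed on the plain bar beside the button, with the tray and jar in place. The case has not shifted (0.01 px), and the button was seen back out. I'll hand in.

```bash
python3 -c "
from cell import *
print(hand_in())"
```

```text
the job is handed in; nothing more can be done
None
```

The job is handed in: the handle is out at its second stop (about 219.5 mm drawn), the button has sprung back out, and the gripper is closed on the bar beside it with 20 N. The case did not move, and the robot clock read about 10 s of the 40 s allowed. I judged the lock from the button standing proud in the wrist picture and did not test it by pushing the handle back in.

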